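Tuck the model carrier under the hold-down leaf of the pin drill and hold the table down

TASK

Get the stone model ready for its pin hole: pick up the model carrier by its bow, slide the free edge of its base plate under the steel hold-down leaf on the pin drill's table without lifting the leaf, and push it back until you feel it against the stop hidden under the leaf. Only when it is home, since the drill starts as the table goes down, press the carrier down flat with the sprung table to the bottom of its travel, and finish holding it there: the program ends while the hand still holds the carrier pressed down. Do not disturb the other things on the bench.

Things in the scene. Friction and masses are not known exactly. Their poses are not given: they have to be found in the camera images.
- pin_drill: pin-drilling machine: white housing 240 (x) x 200 (y) x 108 mm high, standing fixed on the bench, with a sprung aluminium table on top (see table_top) and a 44 mm deep, 176 mm wide console across the back, 172 mm high over the bench. Origin: centre of its underside; x points to its back (away from the dial and switch on its front), y to its left, z up. The table is open from the front and from above
- drill_table (a joint): how far the sprung table is pressed down, in m: 0 up (at rest), 0.012 at the bottom of its travel. It starts to sink at 12 N and is fully down at 18 N, the weight of what lies on it included; released, it springs up again. The drill counts as started when it is 9 mm down
- table_top (a point): point on the table's upper face above the centre of the housing (136 mm over the bench when the table is up); axes as pin_drill; goes down with the table. The table reaches from x = -108 to +72 mm and y = -65 to +65 mm about this point. Two fixed side guides, 7 mm high, stand on it from x = 16 to 68 mm with 85 mm between them; their mouths flare outward from x = 16 to -4 mm (97 mm wide at the front)
- leaf_edge (a point): on the hold-down leaf: the middle of the front edge of its flat underside (at x = 15 mm, z = 8 mm about table_top). The leaf is a 76 mm wide, 2 mm thick steel plate, lying level 8 mm over the rear part of the table; it runs 45 mm back from this point to its hinge, and a lip runs 9 mm further to the front, bent up to 14 mm over the table
- hold_down (a joint): angle of the hold-down leaf, rad: 0 lying down; it grows when the front edge is lifted (0.1 lifts it about 4.5 mm). A light spring holds it down (about 2 N at the edge)
- stop_face (a point): middle of the front face, on the table's surface, of the back stop: a steel bar 60 mm wide and 5.5 mm high across the table, hidden under the leaf. It has been set anywhere from 19 to 35 mm behind leaf_edge and is clamped there (it stands pushes of 25 N). Axes as pin_drill
- model_carrier: model carrier, 0.25 to 0.45 kg, loose on the bench: a grey base plate 138 (x) x 78 (y) x 5 mm with a white stone dental model (72 mm wide, 23 mm high over the plate) on it and a steel bow over the model. Origin: on the underside of the plate; the plate reaches from x = -60 to +78 mm; x points to the free edge that goes under the leaf (the last 49 mm before that edge are bare plate), y to its left, z up
- plate_edge (a point): middle of the lower edge of the carrier's plate at its free end, 78 mm ahead of the carrier's origin; axes as the carrier
- bow (a point): middle of the carrier's bow: a straight level steel bar 86 mm long along the carrier's x, 14 mm thick (y), from 48 to 62 mm over the plate's underside, 15 mm behind the carrier's origin, with nothing but the model (up to 28 mm) below it. Close to the centre of mass; take it from above across its thickness
- spare_model: another stone model, 59 x 72 x 23 mm, without plate or bow, standing loose on the bench. Origin: centre of its underside. Leave it alone
- isolating_jar: jar with screw cap, 54 mm across, 62 mm high, loose. Origin: centre of its underside. Leave it alone
- glue: slim bottle with a pointed cap, 29 mm across, 105 mm high, loose. Origin: centre of its underside. Leave it alone
- burs: flat box with a lid, 65 x 93 x 23 mm, loose. Origin: centre of its underside. Leave it alone

How it is judged:
By the outcome, as a careful person would: the job done as asked, in the order asked, and still so for the second after the job is handed in, while the arm keeps its last pose, push and grip.
It also fails if it takes over 58 s, if anything falls off the work surface, if the arm or the gripper's body presses on something with over 40 N, if the wrist force passes 120 N, or if a joint passes its speed limit or range.

ROBOT

A 6-joint arm with a two-finger parallel gripper is mounted at the origin on a cart in front of the work surface, level with it; the furniture and walls round the work are solid. World frame = base frame: x ahead of the robot, y to its left, z up, the work surface at z = 0. Lengths are in m, angles in rad, forces in N, time in s.
With the tool pointing down it reaches from about 0.3 to 0.875 m from the base axis. Payload 6.4 kg.
Tool frame: the origin (TCP) lies between the finger pads; the fingertips stand 25 mm ahead of it and the grasp point (between the pads) lies 6 mm ahead of it; z points along the fingers, y is the line along which they close (so a half turn about z gives the same grasp; the last joint's range is limited). The gripper opens to 85 mm and grips with 20 to 120 N. Pads are 22 mm wide; open, the fingers measure 114 mm over their backs; the gripper's body (76 mm by 85 mm) begins 54 mm behind the grasp point. The pads swing forward as they close: fully open they stand 13 mm farther back than shut.
Start: joints at [-1.338, 0.181, 1.607, -0, 1.354, -0.206], TCP at [0.244, -0.521, 0.256] pointing down, gripper open.
Joint ranges: [-2.99, 2.99], [-0.89, 2.07], [0.3, 2.58], [-1.14, 4.28], [0, 2.63], [-3.12, 3.12]. Speed limits (rad/s): [2.57, 2.57, 3.01, 3.14, 3.14, 3.14].

INTERFACE

Orientations are given as a unit quaternion [w, x, y, z].
In Python, from bench import ctrl gives the robot as it stands.
- The arm moves only by the tool servo_tool, never from a script. Its argument "series" is text: rows parted by semicolons, each of 7 numbers parted by spaces: the gripper command: -1 is fully open, 1 is shut, values between are in proportion, then the shift along the tool's x, y, z in m, then the turn, a rotation vector about the tool's x, y, z in degrees. A call has 1 to 12 rows; each row is the pose to reach, as a shift and turn from the pose commanded when the call began, along the tool's axes at that moment; what a row does not reach only later rows make up. A row lasts 1/12 s, in which the tool goes at most 41.7 mm and 7.16 degrees, less where a joint would pass 70% of its speed; a pose out of reach is approached as far as the arm can. A call with a gripper value outside its range is refused whole. The fingers move at their own pace and stop on an object; the grip force is fixed at half the most. Time passes only in rows, so rows that repeat a pose let the fingers close. It gives the time, the measured TCP pose, the force, the opening and the grip force at its end, in the units of the state.
- ctrl.get_obs(): the state, without advancing time (a new reading comes with each control period).
- ctrl.camera(name): name is "scene" or "top" or "wrist"; returns a dict with "img" (480x640x3 uint8, red, green, blue), "z_map" (480x640 float32, m along the optical axis (not along the pixel's ray), 0 where there is no reading), "fovy" (degrees; the focal length in pixels is half the picture's height over the tangent of half this angle, whatever the lens; pixels are square), "cx", "cy" (the principal point, pixels), "extrinsics" (4x4, takes a point from camera to world coordinates); the wrist camera has in their place "T_tool_cam" (4x4, takes a point from camera to tool coordinates, whose origin is the TCP and whose axes are the flange's). Camera axes: x right, y down, z forward; pixel columns grow to the right and rows downward; lengths in m; the calibration is good to about 2 mm. The wrist camera is an equidistant fisheye: a pixel r from the principal point sees the ray r / f radians off the axis. A picture is of the moment at which its call begins: read the wrist's pose just before it.
- ctrl.hand_in(): hands the job in; it is judged then, once.
The state is a dict: "time_s": time; "q": joint angles; "dq": joint speeds; "joint_efforts": joint torques, N m; "eef_pos": TCP position; "eef_rot": TCP orientation; "wrist_force": force on the tool from outside, world axes, zero at the start; "torque": the same for the moment, N m; "opening": opening from 0.0 (shut) to 1.0 (fully open); "grasp_force": force on a finger pad.
Only numpy, scipy, OpenCV 4.12 (cv2) and the standard library are available. Lean on these libraries where they do the work, as an engineer would, in place of code of your own. Each camera call takes 0.05 s, during which the arm holds its last target. There are 200 camera calls.

## Working session

There is one attempt and no reset: what is moved stays moved. The work goes in short steps, Python scripts to look and compute and a tool call to move; the robot and the scene stay as the last step left them, time stands still between calls to the robot, and variables do not carry over. Pictures are saved under pics/ and viewed, at most 10 in all, crops included, and the job is handed in when it is done.

Besides the shell and the picture viewer there is one more tool, called after "Call:" as name(argument=value, ...) on one line, values as JSON. servo_tool: Moves the arm, as the interface text tells. Its arguments: {"type":"object","properties":{"series":{"type":"string"}},"required":["series"]}

```bash
mkdir -p pics; cat > h.py <<'E'
import numpy as np,cv2
from bench import ctrl
def save(c,n): cv2.imwrite('pics/'+n,c['img'][:,:,::-1])
def cloud(c):
    z=c['z_map'];H,W=z.shape;f=H/2/np.tan(np.radians(c['fovy']/2))
    u,v=np.meshgrid(np.arange(W),np.arange(H))
    P=np.stack([(u-c['cx'])/f*z,(v-c['cy'])/f*z,z],-1)
    E=np.array(c['extrinsics']);return P@E[:3,:3].T+E[:3,3]
E
python3 - <<'E'
from h import *
o=ctrl.get_obs();print(o['time_s'],o['eef_pos'],o['eef_rot'],o['wrist_force'])
for n in('top','scene'):
    c=ctrl.camera(n);save(c,n+'0.png');np.savez('pics/'+n+'0.npz',P=cloud(c),img=c['img']);print(n,c['fovy'],np.array(c['extrinsics'])[:3].round(3).tolist())
E
```

```text
0.0 [ 0.24417173 -0.52001573  0.25537614] [-8.92315094e-04  9.76029495e-01  2.17636458e-01 -1.08897814e-05] [-0.47202827 -0.0610908   0.85013824]
top 49.573281700072236 [[-0.213, -0.883, 0.419, -0.146], [-0.977, 0.188, -0.101, 0.096], [0.011, -0.431, -0.902, 1.525]]
scene 42.631671325952546 [[0.914, -0.208, 0.349, -0.051], [-0.406, -0.482, 0.777, -1.267], [0.007, -0.851, -0.525, 0.949]]
```

View pics/top0.png

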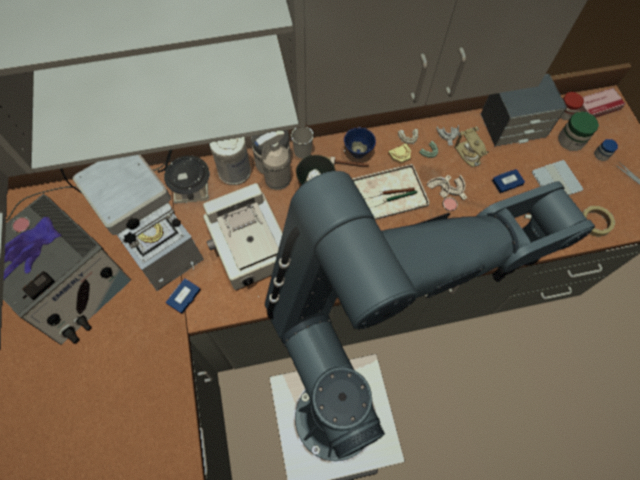

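View pics/scene0.png

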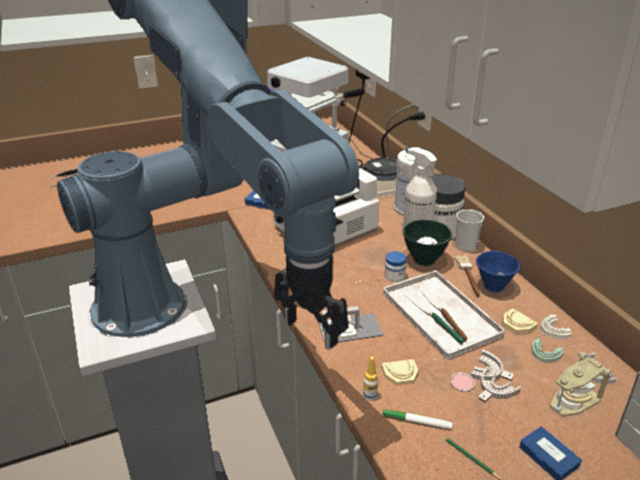

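The top view shows the drill at about (243,238). The arm hides the carrier there. The scene view shows the carrier partly, at about (360,325) behind the gripper.

```bash
python3 - <<'E'
from h import *
d=np.load('pics/top0.npz');P=d['P'];I=d['img']
def box(m,n):
    m=m.astype(np.uint8);k,l,s,_=cv2.connectedComponentsWithStats(m)
    j=1+np.argmax(s[1:,4]);p=P[l==j];r=cv2.minAreaRect((p[:,:2]*1000).astype(np.float32));print(n,s[j].tolist(),np.median(p,0).round(4),r)
R=np.zeros(P.shape[:2],bool);R[180:295,200:290]=1
for a,b,n in((.102,.114,'housing'),(.131,.140,'table'),(.140,.156,'leaf'),(.166,.178,'console')):box(R&(P[...,2]>a)&(P[...,2]<b),n)
S=np.load('pics/scene0.npz')['P']
for u,v in((365,325),(378,325),(352,335),(350,310),(400,370),(371,380),(395,265)):print(u,v,S[v,u].round(3))
o=ctrl.get_obs();c=ctrl.camera('wrist');save(c,'w0.png');print(c['fovy'],c['cx'],c['cy'],np.array(c['T_tool_cam']).round(4).tolist())
im=cv2.resize(I[170:300,190:300],None,fx=5,fy=4.5)[:,:,::-1];cv2.imwrite('pics/topc.png',im)
E
```

```text
housing [204, 214, 73, 66, 988] [0.4948 0.2158 0.1079] ((514.4603271484375, 211.06832885742188), (271.6225280761719, 134.12847900390625), 46.36114501953125)
table [208, 206, 70, 63, 1559] [0.5196 0.1396 0.136 ] ((545.495361328125, 154.55099487304688), (194.08404541015625, 152.21340942382812), 13.14466667175293)
leaf [208, 195, 55, 42, 715] [0.6041 0.1559 0.1464] ((597.2236938476562, 151.9747314453125), (88.60608673095703, 175.88751220703125), 15.26545238494873)
console [203, 183, 59, 32, 714] [0.6514 0.1698 0.1717] ((651.2801513671875, 167.21224975585938), (50.45102310180664, 174.398193359375), 11.830638885498047)
365 325 [ 0.473 -0.291  0.006]
378 325 [ 0.5   -0.305  0.008]
352 335 [ 0.427 -0.316  0.012]
350 310 [ 0.435 -0.288  0.061]
400 370 [ 0.469 -0.462  0.018]
371 380 [ 0.383 -0.494  0.053]
395 265 [ 0.621 -0.162  0.053]
65.70646984690485 318.43918822927685 239.28024651902913 [[-0.001, -0.962, -0.2729, 0.0699], [1.0, -0.0013, 0.0009, -0.0003], [-0.0012, -0.2729, 0.962, -0.1169], [0.0, 0.0, 0.0, 1.0]]
```

View pics/w0.png

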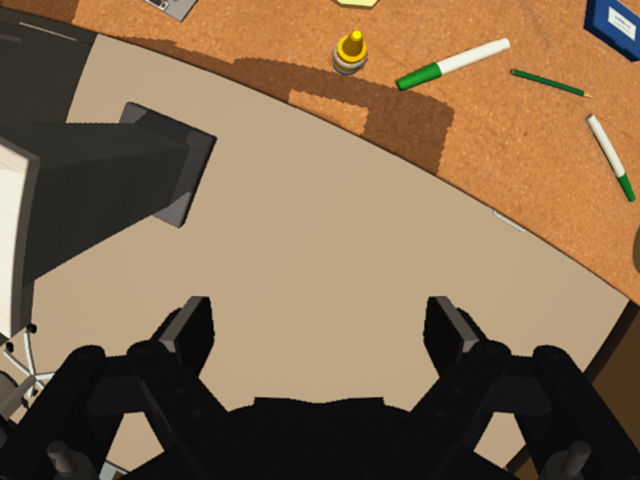

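The wrist view shows the glue at (350,55), and the carrier is just outside the frame at the top (175,5). I'll move above the carrier.

Call:
servo_tool(series="-1 0.03 -0.02 -0.01 0 0 0;-1 0.06 -0.04 -0.02 0 0 0;-1 0.09 -0.06 -0.03 0 0 0;-1 0.12 -0.08 -0.04 0 0 0;-1 0.15 -0.1 -0.05 0 0 0;-1 0.18 -0.12 -0.06 0 0 0;-1 0.19 -0.12 -0.06 0 0 0;-1 0.19 -0.12 -0.06 0 0 0")

```text
time_s: 0.82
eef_pos: [0.367, -0.3296, 0.317]
eef_rot: [0.001, 0.976, 0.22, 0.001]
wrist_force: [-0.3, -0.0, 0.3]
opening: 1.001
grasp_force: 0.0
```

```bash
cat >> h.py <<'E'
from scipy.spatial.transform import Rotation as R
def Rq(q): return R.from_quat([q[1],q[2],q[3],q[0]]).as_matrix()
def wcloud(c,o):
    z=c['z_map'];H,W=z.shape;f=H/2/np.radians(c['fovy']/2)if 0 else H/2/np.tan(np.radians(c['fovy']/2))
    u,v=np.meshgrid(np.arange(W)-c['cx'],np.arange(H)-c['cy']);r=np.hypot(u,v)+1e-9;t=np.tan(r/f)/r
    P=np.stack([u*t*z,v*t*z,z],-1);T=np.array(c['T_tool_cam'])
    P=P@T[:3,:3].T+T[:3,3];P[z==0]=np.nan
    return P@Rq(o['eef_rot']).T+o['eef_pos']
def wlook(n):
    o=ctrl.get_obs();c=ctrl.camera('wrist');save(c,n+'.png');P=wcloud(c,o)
    np.savez('pics/'+n+'.npz',P=P,img=c['img']);print(o['time_s'],np.round(o['eef_pos'],4),Rq(o['eef_rot'])[:,0].round(4));return o,P,c['img']
E
python3 - <<'E'
from h import *
o,P,I=wlook('w1')
for y in range(20,300,40):print([P[y,x].round(3).tolist() for x in range(120,600,90)])
E
```

```text
0.8167 [ 0.367  -0.3296  0.317 ] [9.036e-01 4.283e-01 8.000e-04]
[[0.475, 0.003, -0.002], [0.51, -0.119, -0.002], [0.549, -0.22, -0.001], [0.596, -0.315, 0.002], [0.653, -0.41, 0.013], [0.752, -0.532, -0.0]]
[[0.425, -0.024, -0.002], [0.464, -0.143, -0.002], [0.504, -0.242, -0.001], [0.551, -0.336, 0.0], [0.61, -0.434, 0.002], [0.694, -0.553, 0.001]]
[[0.378, -0.048, -0.001], [0.419, -0.164, -0.001], [0.46, -0.263, 0.004], [0.507, -0.356, -0.001], [0.564, -0.456, -0.0], [0.642, -0.577, -0.0]]
[[0.33, -0.068, -0.002], [0.375, -0.184, -0.002], [0.419, -0.283, 0.02], [0.464, -0.377, -0.0], [0.519, -0.479, -0.001], [0.593, -0.604, -0.001]]
[[-0.029, 0.358, -0.913], [0.331, -0.203, -0.001], [0.376, -0.302, 0.004], [0.422, -0.399, -0.002], [0.475, -0.503, -0.001], [0.545, -0.632, -0.001]]
[[0.111, 0.014, -0.264], [0.095, -0.12, -0.568], [0.331, -0.323, -0.003], [0.379, -0.421, 0.0], [0.431, -0.529, -0.001], [0.498, -0.666, -0.002]]
[[0.112, -0.074, -0.111], [-0.125, -0.13, -0.807], [-0.015, -0.436, -0.905], [0.333, -0.446, -0.001], [0.385, -0.558, 0.0], [0.449, -0.702, -0.0]]
```

View pics/w1.png

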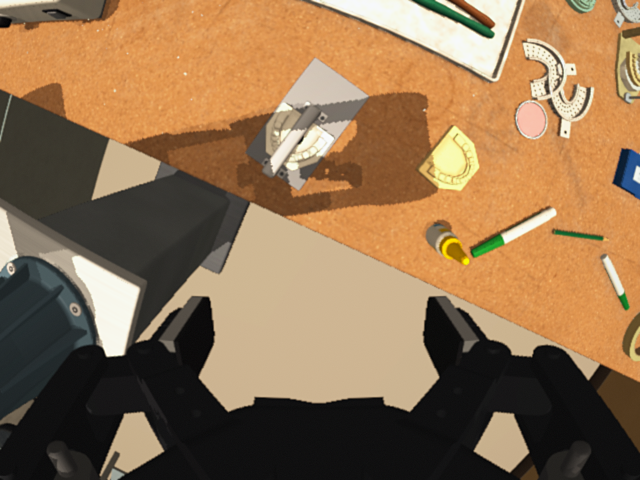

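The wrist view shows the carrier plate around (307,125), with its free edge at the upper right (345,75). The bow runs from (270,165) to (325,115). I'll fit both.

```bash
python3 - <<'E'
from h import *
d=np.load('pics/w1.npz');P=d['P'];I=d['img']
M=np.zeros(P.shape[:2],bool);M[50:200,235:380]=1
hsv=cv2.cvtColor(I,cv2.COLOR_RGB2HSV)
def box(m,n):
    m=m.astype(np.uint8);k,l,s,_=cv2.connectedComponentsWithStats(m)
    j=1+np.argmax(s[1:,4]);p=P[l==j];r=cv2.minAreaRect((p[:,:2]*1000).astype(np.float32));print(n,s[j].tolist(),np.median(p,0).round(4),r,cv2.boxPoints(r).round().tolist());return p
b=box(M&(P[...,2]>.050)&(P[...,2]<.072),'bow')
pl=box(M&(P[...,2]>.002)&(P[...,2]<.05),'plate')
v=np.linalg.svd(b[:,:2]-b[:,:2].mean(0))[2][0];print('bow dir',np.degrees(np.arctan2(v[1],v[0])),b.mean(0))
# scene console/table orientation
S=np.load('pics/top0.npz')['P']
R_=np.zeros(S.shape[:2],bool);R_[180:295,200:290]=1
c=S[R_&(S[...,2]>.168)&(S[...,2]<.176)][:,:2];v=np.linalg.svd(c-c.mean(0))[2][0];print('console',np.degrees(np.arctan2(v[1],v[0])),c.mean(0))
E
```

```text
bow [262, 104, 59, 75, 1199] [ 0.4161 -0.2766  0.0609] ((415.1051330566406, -276.3834533691406), (14.91591739654541, 86.83335876464844), 79.17780303955078) [[371.0, -276.0], [456.0, -292.0], [459.0, -277.0], [374.0, -261.0]]
plate [245, 58, 124, 133, 6817] [ 0.4443 -0.2863  0.0049] ((438.8377380371094, -281.0574645996094), (79.16397094726562, 138.5955047607422), 78.7627182006836) [[363.0, -306.0], [499.0, -333.0], [515.0, -256.0], [379.0, -229.0]]
bow dir 168.99632768659598 [ 0.41575239 -0.27672169  0.06071361]
console 103.13638842051866 [0.65153127 0.16824755]
```

Call:
servo_tool(series="-1 0.012 -0.005 0.025 0 0 6;-1 0.024 -0.01 0.05 0 0 12;-1 0.036 -0.015 0.075 0 0 18;-1 0.048 -0.02 0.1 0 0 24;-1 0.06 -0.025 0.13 0 0 30;-1 0.0665 -0.027 0.16 0 0 36.5;-1 0.0665 -0.027 0.18 0 0 36.5;-1 0.0665 -0.027 0.18 0 0 36.5;-1 0.0665 -0.027 0.18 0 0 36.5")

```text
time_s: 1.62
eef_pos: [0.4127, -0.2788, 0.1349]
eef_rot: [-0.001, 0.995, -0.099, -0.002]
wrist_force: [0.9, -0.6, -0.5]
opening: 1.001
grasp_force: 0.0
```

```bash
python3 - <<'E'
from h import *
o,P,I=wlook('w2')
M=np.zeros(P.shape[:2],bool);M[:330]=1
m=(M&(P[...,2]>.056)&(P[...,2]<.067)&(np.hypot(P[...,0]-.415,P[...,1]+.277)<.06)).astype(np.uint8)
p=P[m>0];print(len(p));r=cv2.minAreaRect((p[:,:2]*1000).astype(np.float32));print(r,cv2.boxPoints(r).round().tolist(),np.median(p[:,2]))
E
```

```text
1.6167 [ 0.4127 -0.2788  0.1349] [ 0.9803 -0.1975 -0.0035]
3721
((415.42138671875, -276.0648193359375), (14.458024024963379, 85.51368713378906), 78.94075012207031) [[372.0, -275.0], [456.0, -291.0], [459.0, -277.0], [375.0, -261.0]] 0.06092365391011434
```

Call:
servo_tool(series="-1 0.002 -0.003 0.02 0 0 0;-1 0.002 -0.003 0.04 0 0 0;-1 0.002 -0.003 0.06 0 0 0;-1 0.002 -0.003 0.07 0 0 0;-1 0.002 -0.003 0.075 0 0 0;-1 0.002 -0.003 0.075 0 0 0;1 0.002 -0.003 0.075 0 0 0;1 0.002 -0.003 0.075 0 0 0;1 0.002 -0.003 0.075 0 0 0;1 0.002 -0.003 0.075 0 0 0;1 0.002 -0.003 0.075 0 0 0;1 0.002 -0.003 0.075 0 0 0")

```text
time_s: 2.67
eef_pos: [0.4168, -0.2761, 0.0617]
eef_rot: [0.0, 0.995, -0.099, 0.0]
wrist_force: [0.0, 1.5, -1.3]
opening: 0.151
grasp_force: 61.1
```

Call:
servo_tool(series="1 0 0 -0.01 0 0 0;1 0 0 -0.03 0 0 0;1 0 0 -0.06 0 0 0;1 0 0 -0.1 0 0 0;1 -0.01 -0.02 -0.14 0 0 0;1 -0.02 -0.05 -0.18 0 0 0;1 -0.03 -0.08 -0.21 0 0 0;1 -0.045 -0.11 -0.22 0 0 0;1 -0.06 -0.14 -0.22 0 0 0;1 -0.07 -0.17 -0.22 0 0 0;1 -0.08 -0.2 -0.22 0 0 0;1 -0.09 -0.23 -0.22 0 0 0")

```text
time_s: 3.67
eef_pos: [0.3726, -0.0311, 0.2817]
eef_rot: [0.0, 0.995, -0.099, 0.0]
wrist_force: [1.8, -0.9, -3.1]
opening: 0.156
grasp_force: 60.1
```

Call:
servo_tool(series="1 -0.01 -0.02 0 0 0 -3;1 -0.02 -0.04 0 0 0 -8;1 -0.03 -0.07 0 0 0 -12;1 -0.04 -0.09 0 0 0 -17;1 -0.045 -0.105 0 0 0 -21;1 -0.045 -0.105 0 0 0 -24;1 -0.045 -0.105 0 0 0 -24;1 -0.045 -0.105 0 0 0 -24")

```text
time_s: 4.33
eef_pos: [0.3498, 0.0792, 0.2814]
eef_rot: [0.0, 0.994, 0.11, -0.0]
wrist_force: [0.5, -0.2, -2.5]
opening: 0.149
grasp_force: 60.1
```

```bash
python3 - <<'E'
from h import *
o,P,I=wlook('w3');print(o['wrist_force'],o['torque'],o['opening'])
c=ctrl.camera('top');save(c,'top3.png');np.savez('pics/top3.npz',P=cloud(c),img=c['img'])
E
```

```text
4.3333 [0.3498 0.0792 0.2814] [ 9.760e-01  2.179e-01 -2.000e-04]
[ 0.51264922 -0.17804162 -2.49877213] [ 0.01308222 -0.00259018 -0.04471223] 0.14858941036794313
```

View pics/w3.png

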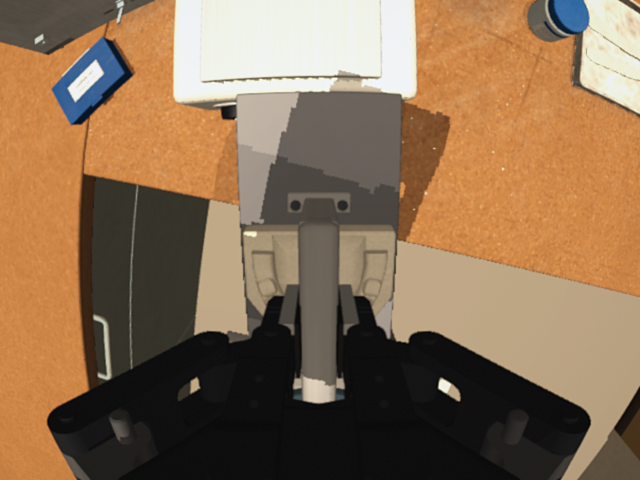

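The carrier is level in the hand, with its free edge at row ~93 (cols 238–402). The table's front edge is visible at about (200–382, 80).

```bash
python3 - <<'E'
from h import *
d=np.load('pics/w3.npz');P=d['P'];o=ctrl.get_obs();Rt=Rq(o['eef_rot'])
L=(P-o['eef_pos'])@Rt   # tool coords
m=(L[...,2]>.05)&(L[...,2]<.064)&(L[...,0]>0.035)&(abs(L[...,1])<.06);m[:60]=0;m[230:]=0
p=L[m];r=cv2.minAreaRect((p[:,:2]*1000).astype(np.float32));print('plate tool',len(p),cv2.boxPoints(r).round(1).tolist(),r[2])
A=np.c_[p[:,:2],np.ones(len(p))];print('plane z=ax+by+c',np.linalg.lstsq(A,p[:,2],rcond=None)[0].round(4))
# front edge line
q=[];
for u in range(250,395,5):
    v=np.where(m[:,u])[0].min();q.append(L[v,u])
q=np.array(q);print('edge x',np.median(q[:,0]),np.degrees(np.polyfit(q[:,1],q[:,0],1)[0]),'at y=0')
def row(m):
    a=[];b=[]
    for v in range(5,75,5):
        u=np.where(m[v])[0]
        if len(u)>50:a.append(P[v,u.min()]);b.append(P[v,u.max()])
    a=np.array(a);b=np.array(b)
    for e in(a,b):
        f=np.polyfit(e[:,0],e[:,1],1);print('side yaw',np.degrees(np.arctan(f[0])).round(2),'y at x=.47',np.polyval(f,.47).round(4),np.abs(np.polyval(f,e[:,0])-e[:,1]).max().round(4))
t=(P[...,2]>.128)&(P[...,2]<.142)&(P[...,0]>.38);print('table');row(t)
h=(P[...,2]>.100)&(P[...,2]<.142)&(P[...,0]>.38);print('housing');row(h)
q=P[:90][t[:90]];print(q[:,2].mean());
u=[P[np.where(t[:90,c])[0].max(),c] for c in range(215,370,10)];u=np.array(u);print('front edge',np.degrees(np.arctan2(*np.polyfit(u[:,1],u[:,0],1)[:1],1)),u.mean(0))
S=np.load('pics/top3.npz')['P'];I=np.load('pics/top3.npz')['img']
M=np.zeros(S.shape[:2],bool);M[175:300,195:295]=1
for a,b in((.165,.18),(.141,.156),(.13,.1405),(.10,.116)):
    k=(M&(S[...,2]>a)&(S[...,2]<b)).astype(np.uint8);n,l,s,_=cv2.connectedComponentsWithStats(k);j=1+np.argmax(s[1:,4]);p=S[l==j];r=cv2.minAreaRect((p[:,:2]*1000).astype(np.float32));print(a,s[j].tolist(),cv2.boxPoints(r).round().tolist(),r[2].__round__(2))
cv2.imwrite('pics/top3c.png',cv2.resize(I[170:300,190:320],(780,585+0),interpolation=cv2.INTER_CUBIC)[:,:,::-1])
E
```

```text
plate tool 18942 [[35.0, -40.099998474121094], [91.4000015258789, -40.099998474121094], [91.4000015258789, 38.5], [35.0, 38.5]] 89.99795532226562
plane z=ax+by+c [ 0.0153 -0.0043  0.0562]
edge x 0.09099704508272086 0.003490860192476679 at y=0
table
side yaw 79.62 y at x=.47 0.2402 0.1018
side yaw 12.69 y at x=.47 0.0612 0.0006
housing
side yaw 78.79 y at x=.47 0.3018 0.117
side yaw 12.46 y at x=.47 0.0267 0.0012
0.1351966719132996
front edge -12.702881346389642 [0.45598317 0.12398081 0.13111479]
0.165 [203, 183, 59, 32, 725] [[607.0, 247.0], [645.0, 76.0], [695.0, 87.0], [657.0, 258.0]] 12.36
0.141 [208, 208, 30, 23, 252] [[557.0, 178.0], [606.0, 137.0], [667.0, 211.0], [618.0, 251.0]] 50.12
0.13 [208, 215, 32, 54, 420] [[443.0, 187.0], [463.0, 130.0], [640.0, 194.0], [620.0, 250.0]] 19.76
0.1 [203, 214, 37, 67, 795] [[416.0, 235.0], [429.0, 181.0], [660.0, 236.0], [647.0, 290.0]] 13.36
```

View pics/top3c.png

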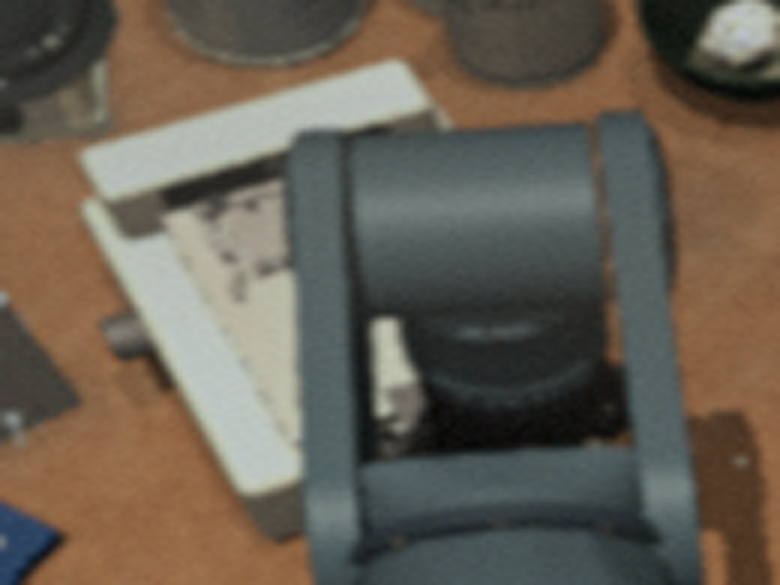

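Call:
servo_tool(series="1 0 -0.01 0 0 0 0;1 0.015 -0.02 0.01 0 0 0;1 0.03 -0.02 0.02 0 0 0;1 0.045 -0.02 0.03 0 0 0;1 0.06 -0.02 0.04 0 0 0;1 0.07 -0.02 0.05 0 0 0;1 0.08 -0.02 0.06 0 0 0;1 0.08 -0.02 0.06 0 0 0;1 0.08 -0.02 0.06 0 0 0")

```text
time_s: 5.18
eef_pos: [0.4235, 0.1155, 0.2206]
eef_rot: [-0.0, 0.994, 0.109, -0.001]
wrist_force: [0.6, -0.3, -4.0]
opening: 0.152
grasp_force: 60.1
```

```bash
python3 - <<'E'
from h import *
o,P,I=wlook('w4');print(o['wrist_force'])
E
```

```text
5.1833 [0.4235 0.1155 0.2206] [ 0.9761  0.2172 -0.0025]
[ 0.5590569  -0.2547199  -3.98753308]
```

View pics/w4.png

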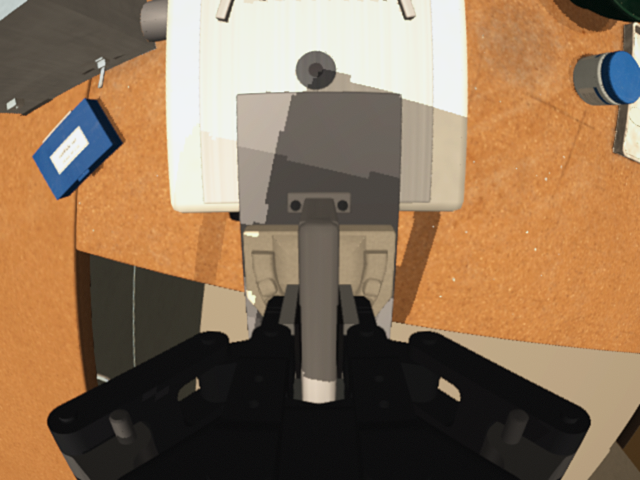

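The view shows the guide mouths at (225,12) and (406,12), the drill hole at (316,70), the plate edge at row 93 and the table sides at cols ~203 and 433. I'll measure these relative to the plate.

```bash
python3 - <<'E'
from h import *
d=np.load('pics/w4.npz');P=d['P'];o=ctrl.get_obs();L=(P-o['eef_pos'])@Rq(o['eef_rot'])
Z=P[...,2]
for v in (35,50,65,80,95,110):
    g=(Z[v]>.130)&(Z[v]<.141);u=np.where(g[150:480])[0]+150
    h=(Z[v]>.10)&(Z[v]<.115);w=np.where(h[150:480])[0]+150
    print(v,'table y',L[v,u.min()].round(4)[:2],L[v,u.max()].round(4)[:2],'housing',L[v,w.min()].round(4)[:2],L[v,w.max()].round(4)[:2], 'z',np.nanmedian(Z[v,u[u<235]]))
for v in(2,6,10,14,18):
    g=np.where((Z[v,200:440]>.1395)&(Z[v,200:440]<.148))[0]+200
    print('guides',v,[(int(x),L[v,x].round(4).tolist()) for x in g[::4]][:12],len(g))
# hole via intensity
s=I=d['img'];gy=cv2.cvtColor(s,cv2.COLOR_RGB2GRAY)[45:92,290:345];ys,xs=np.where(gy<110);print('hole',xs.mean()+290,ys.mean()+45,L[int(ys.mean()+45),int(xs.mean()+290)])
q=[L[np.where((L[:230,u,2]>.05)&(L[:230,u,2]<.066)&(L[:230,u,0]>.03))[0].min(),u] for u in range(250,395,10)];print(np.median(q,0))
E
```

```text
35 table y [ 0.1303 -0.0658] [0.1299 0.0628] housing [ 0.1427 -0.0991] [0.1416 0.0951] z 0.13509815425977867
50 table y [ 0.1215 -0.0658] [0.1209 0.0626] housing [ 0.1316 -0.0981] [0.1314 0.0959] z 0.13528115557790488
65 table y [ 0.1128 -0.0664] [0.1121 0.063 ] housing [ 0.1213 -0.0985] [0.1211 0.0964] z 0.13525081563937152
80 table y [ 0.1039 -0.0663] [0.1033 0.0623] housing [ 0.1113 -0.0991] [0.1108 0.0961] z 0.13538225211591115
95 table y [ 0.0952 -0.0655] [0.0947 0.0627] housing [ 0.1012 -0.099 ] [0.1005 0.0955] z 0.13530209686663852
110 table y [ 0.0868 -0.0664] [0.0863 0.0624] housing [ 0.0912 -0.0993] [0.0907 0.0963] z 0.13527881092311794
guides 2 [(220, [0.1472, -0.0532, 0.08]), (224, [0.1468, -0.0509, 0.0798]), (229, [0.1465, -0.048, 0.0797]), (400, [0.1463, 0.0437, 0.0806]), (404, [0.1459, 0.0456, 0.0791]), (408, [0.1457, 0.0475, 0.0778])] 24
guides 6 [(218, [0.1447, -0.0541, 0.0797]), (222, [0.1444, -0.0518, 0.0796]), (226, [0.144, -0.0495, 0.0791]), (230, [0.1445, -0.0477, 0.081]), (402, [0.1432, 0.0443, 0.0786]), (406, [0.1432, 0.0464, 0.078]), (410, [0.1435, 0.0486, 0.0781])] 27
guides 10 [(217, [0.1423, -0.0546, 0.0797]), (221, [0.1414, -0.0519, 0.0778]), (225, [0.1419, -0.0502, 0.0799]), (229, [0.1423, -0.0483, 0.0815]), (405, [0.1409, 0.0459, 0.0786]), (409, [0.1416, 0.0484, 0.0797]), (413, [0.1417, 0.0505, 0.0793])] 26
guides 14 [(216, [0.14, -0.0552, 0.0799]), (220, [0.1395, -0.0527, 0.0791]), (224, [0.1394, -0.0505, 0.0795]), (404, [0.1395, 0.0459, 0.0814]), (408, [0.1385, 0.0473, 0.078]), (412, [0.1389, 0.0496, 0.0784])] 24
guides 18 [(217, [0.1378, -0.0547, 0.0806]), (221, [0.1372, -0.0522, 0.0795]), (225, [0.1372, -0.0501, 0.0803]), (408, [0.137, 0.0479, 0.0805])] 15
hole 316.92687559354226 69.93162393162393 [ 0.10681345 -0.00142417  0.08586115]
[0.09100499 0.00054911 0.05832802]
```

Call:
servo_tool(series="1 0 -0.001 0.005 0 0 0;1 0 -0.001 0.01 0 0 0;1 0 -0.001 0.014 0 0 0;1 0 -0.001 0.017 0 0 0;1 0 -0.001 0.019 0 0 0;1 0 -0.001 0.019 0 0 0;1 0 -0.001 0.019 0 0 0;1 0 -0.001 0.019 0 0 0")

```text
time_s: 5.9
eef_pos: [0.4238, 0.1171, 0.2025]
eef_rot: [0.0, 0.994, 0.11, 0.0]
wrist_force: [0.6, -0.6, -2.5]
opening: 0.151
grasp_force: 60.1
```

Call:
servo_tool(series="1 0 0 0.001 0 0 0;1 0 0 0.002 0 0 0;1 0 0 0.002 0 0 0;1 0 0 0.002 0 0 0")

```text
time_s: 6.23
eef_pos: [0.4237, 0.1171, 0.2003]
eef_rot: [-0.0, 0.994, 0.11, -0.0]
wrist_force: [0.2, -0.6, -3.0]
opening: 0.148
grasp_force: 60.1
```

Call:
servo_tool(series="1 0 0 0.0005 0 0 0;1 0 0 0.001 0 0 0;1 0 0 0.001 0 0 0;1 0 0 0.001 0 0 0")

```text
time_s: 6.57
eef_pos: [0.4237, 0.1171, 0.1993]
eef_rot: [-0.0, 0.994, 0.11, -0.0]
wrist_force: [0.3, -0.4, -3.1]
opening: 0.148
grasp_force: 60.1
```

Call:
servo_tool(series="1 0 0 0.0005 0 0 0;1 0 0 0.001 0 0 0;1 0 0 0.001 0 0 0;1 0 0 0.001 0 0 0")

```text
time_s: 6.9
eef_pos: [0.4237, 0.1171, 0.1982]
eef_rot: [-0.0, 0.994, 0.11, -0.0]
wrist_force: [0.0, 0.3, -2.5]
opening: 0.152
grasp_force: 60.1
```

Call:
servo_tool(series="1 0.005 0 0 0 0 0;1 0.01 0 0 0 0 0;1 0.016 0 0 0 0 0;1 0.022 0 0 0 0 0;1 0.028 0 0 0 0 0;1 0.034 0 0 0 0 0;1 0.04 0 0 0 0 0;1 0.044 0 0 0 0 0;1 0.046 0 0 0 0 0;1 0.046 0 0 0 0 0;1 0.046 0 0 0 0 0")

```text
time_s: 7.82
eef_pos: [0.4684, 0.1272, 0.1981]
eef_rot: [-0.0, 0.994, 0.11, -0.0]
wrist_force: [-0.2, -0.4, -2.7]
opening: 0.154
grasp_force: 60.1
```

```bash
python3 - <<'E'
from h import *
o,P,I=wlook('w5');print(o['wrist_force'],o['torque']);L=(P-o['eef_pos'])@Rq(o['eef_rot'])
im=I[0:240,120:520];cv2.imwrite('pics/w5c.png',cv2.resize(im,None,fx=2,fy=2)[:,:,::-1])
m=(L[...,2]>.05)&(L[...,2]<.0635)&(L[...,0]>0.045)&(L[...,0]<.09)&(abs(L[...,1])<.035)
p=L[m];print(np.linalg.lstsq(np.c_[p[:,:2],np.ones(len(p))],p[:,2],rcond=None)[0].round(4))
print('plate top z',np.median(P[m][:,2]),'table z',np.median(P[100:140,215:230,2]))
for u in(316,260,370):print(u,[(v,L[v,u].round(4)[[0,2]].tolist()) for v in range(0,100,6)])
E
```

```text
7.8167 [0.4684 0.1272 0.1981] [ 9.757e-01  2.190e-01 -5.000e-04]
[-0.21590265 -0.38032649 -2.73930474] [-0.03700927  0.06766982 -0.06409584]
[ 0.0014 -0.0044  0.0573]
plate top z 0.1406783512421354 table z nan
316 [(0, [0.135, 0.0523]), (6, [0.1324, 0.0536]), (12, [0.1293, 0.0536]), (18, [0.1261, 0.0533]), (24, [0.1227, 0.0521]), (30, [0.1199, 0.0526]), (36, [0.1169, 0.0527]), (42, [0.1143, 0.0537]), (48, [0.1113, 0.0534]), (54, [0.1078, 0.0508]), (60, [0.1046, 0.0495]), (66, [0.1017, 0.0485]), (72, [0.1013, 0.0624]), (78, [0.0984, 0.0627]), (84, [0.0956, 0.0641]), (90, [0.0925, 0.0625]), (96, [0.0891, 0.0582])]
260 [(0, [0.1365, 0.0535]), (6, [0.1331, 0.053]), (12, [0.1298, 0.0524]), (18, [0.1268, 0.0526]), (24, [0.1239, 0.0531]), (30, [nan, nan]), (36, [0.1179, 0.0535]), (42, [0.1148, 0.053]), (48, [0.1116, 0.0519]), (54, [0.1087, 0.0518]), (60, [0.1051, 0.0486]), (66, [0.1022, 0.0477]), (72, [0.1021, 0.0626]), (78, [0.0992, 0.0637]), (84, [0.0961, 0.0628]), (90, [0.0931, 0.0624]), (96, [0.0896, 0.0579])]
370 [(0, [0.1355, 0.0517]), (6, [0.1331, 0.0535]), (12, [0.1296, 0.0527]), (18, [0.1265, 0.0526]), (24, [0.1234, 0.0522]), (30, [0.1209, 0.0539]), (36, [0.1174, 0.0523]), (42, [0.1145, 0.0524]), (48, [0.1117, 0.0529]), (54, [0.1085, 0.0516]), (60, [0.1052, 0.0499]), (66, [0.102, 0.048]), (72, [0.102, 0.0632]), (78, [0.099, 0.0635]), (84, [0.096, 0.0636]), (90, [0.093, 0.063]), (96, [0.0893, 0.0564])]
```

View pics/w5c.png

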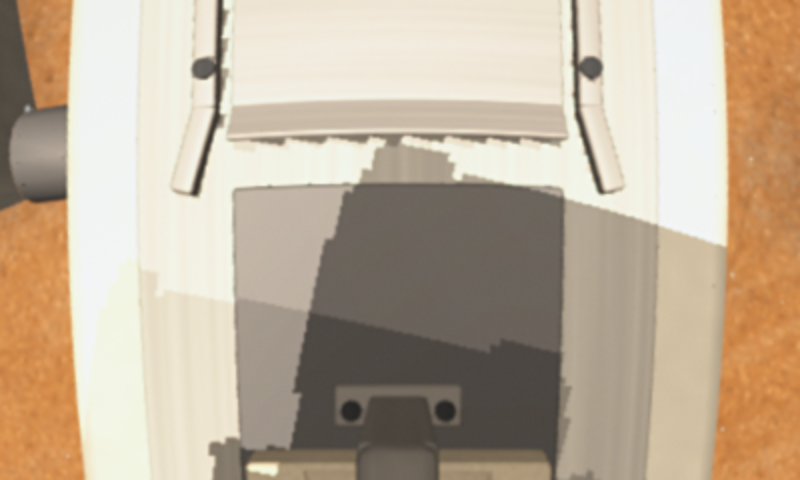

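The plate lies flat just over the table and is centred: plate cols 235–562, lip 228–567, guide gap 219–577 in the crop. I'll advance under the leaf.

Call:
servo_tool(series="1 0.003 0 0 0 0 0;1 0.006 0 0 0 0 0;1 0.009 0 0 0 0 0;1 0.012 0 0 0 0 0;1 0.015 0 0 0 0 0;1 0.018 0 0 0 0 0;1 0.021 0 0 0 0 0;1 0.024 0 0 0 0 0;1 0.027 0 0 0 0 0;1 0.03 0 0 0 0 0;1 0.03 0 0 0 0 0;1 0.03 0 0 0 0 0")

```text
time_s: 8.87
eef_pos: [0.4979, 0.1337, 0.1982]
eef_rot: [0.0, 0.994, 0.11, -0.0]
wrist_force: [-0.1, -0.3, -2.5]
opening: 0.149
grasp_force: 60.1
```

```bash
python3 - <<'E'
from h import *
o,P,I=wlook('w6');print(o['wrist_force'],o['torque']);L=(P-o['eef_pos'])@Rq(o['eef_rot'])
for u in(290,316,345):print(u,[(v,L[v,u].round(4)[[0,2]].tolist()) for v in range(0,180,10)])
m=(L[...,2]>.05)&(L[...,2]<.0635)&(L[...,0]>0.04)&(L[...,0]<.065)&(abs(L[...,1])<.035)
p=L[m];print(np.linalg.lstsq(np.c_[p[:,:2],np.ones(len(p))],p[:,2],rcond=None)[0].round(4))
E
```

```text
8.8667 [0.4979 0.1337 0.1982] [ 9.757e-01  2.189e-01 -2.000e-04]
[-0.07279217 -0.26637483 -2.5232875 ] [-0.01970459  0.06263519 -0.04234582]
290 [(0, [0.1384, 0.0606]), (10, [0.1291, 0.0498]), (20, [0.124, 0.0494]), (30, [0.1204, 0.0537]), (40, [0.1152, 0.0527]), (50, [0.1102, 0.0523]), (60, [0.1058, 0.0544]), (70, [0.1009, 0.0533]), (80, [0.0961, 0.0534]), (90, [0.0914, 0.0528]), (100, [0.0867, 0.0525]), (110, [0.082, 0.0514]), (120, [0.0775, 0.0517]), (130, [0.0729, 0.0479]), (140, [0.0684, 0.0578]), (150, [0.0636, 0.0582]), (160, [0.0589, 0.059]), (170, [0.0543, 0.057])]
316 [(0, [0.1315, 0.0432]), (10, [0.1291, 0.0503]), (20, [0.1239, 0.0497]), (30, [0.1198, 0.0524]), (40, [0.1152, 0.0534]), (50, [0.1101, 0.0526]), (60, [0.1055, 0.0535]), (70, [0.1006, 0.0526]), (80, [0.0961, 0.0539]), (90, [0.0912, 0.0525]), (100, [0.0866, 0.0528]), (110, [0.082, 0.0527]), (120, [0.0774, 0.0512]), (130, [0.0728, 0.0488]), (140, [0.0683, 0.0576]), (150, [0.0636, 0.0571]), (160, [0.0588, 0.0579]), (170, [0.0542, 0.0572])]
345 [(0, [0.1381, 0.0598]), (10, [0.1291, 0.0498]), (20, [0.1238, 0.0488]), (30, [0.1199, 0.0524]), (40, [0.1149, 0.0519]), (50, [0.1103, 0.0531]), (60, [0.1055, 0.0528]), (70, [0.1007, 0.0526]), (80, [0.096, 0.0529]), (90, [0.0913, 0.0523]), (100, [0.0867, 0.0528]), (110, [0.0821, 0.0532]), (120, [0.0774, 0.05]), (130, [0.0728, 0.0467]), (140, [0.0683, 0.0582]), (150, [0.0636, 0.0571]), (160, [0.0589, 0.0572]), (170, [0.0543, 0.0563])]
[ 0.0459 -0.0041  0.0548]
```

Call:
servo_tool(series="1 0.0015 0 0 0 0 0;1 0.003 0 0 0 0 0;1 0.0045 0 0 0 0 0;1 0.006 0 0 0 0 0;1 0.006 0 0 0 0 0")

```text
time_s: 9.33
eef_pos: [0.504, 0.1351, 0.1984]
eef_rot: [-0.0, 0.994, 0.11, 0.0]
wrist_force: [-0.1, -0.4, -2.9]
opening: 0.15
grasp_force: 60.1
```

Call:
servo_tool(series="1 0.001 0 0 0 0 0;1 0.002 0 0 0 0 0;1 0.002 0 0 0 0 0;1 0.002 0 0 0 0 0")

```text
time_s: 9.67
eef_pos: [0.5057, 0.1355, 0.1983]
eef_rot: [-0.0, 0.994, 0.11, -0.0]
wrist_force: [0.5, -0.5, -3.7]
opening: 0.149
grasp_force: 60.1
```

Call:
servo_tool(series="1 0.001 0 0 0 0 0;1 0.002 0 0 0 0 0;1 0.002 0 0 0 0 0;1 0.002 0 0 0 0 0")

```text
time_s: 10.0
eef_pos: [0.5077, 0.1359, 0.1983]
eef_rot: [0.0, 0.994, 0.11, 0.0]
wrist_force: [-0.7, 0.5, -3.2]
opening: 0.148
grasp_force: 60.1
```

Call:
servo_tool(series="1 0.0005 0 0 0 0 0;1 0.001 0 0 0 0 0;1 0.0015 0 0 0 0 0;1 0.0015 0 0 0 0 0")

```text
time_s: 10.33
eef_pos: [0.5092, 0.1363, 0.1983]
eef_rot: [-0.0, 0.994, 0.11, 0.0]
wrist_force: [-0.4, -0.5, -2.5]
opening: 0.147
grasp_force: 60.1
```

Call:
servo_tool(series="1 0.0005 0 0 0 0 0;1 0.001 0 0 0 0 0;1 0.001 0 0 0 0 0")

```text
time_s: 10.58
eef_pos: [0.5102, 0.1365, 0.1983]
eef_rot: [0.0, 0.994, 0.11, 0.0]
wrist_force: [0.1, 0.6, -2.9]
opening: 0.148
grasp_force: 60.1
```

Call:
servo_tool(series="1 0.0005 0 0 0 0 0;1 0.001 0 0 0 0 0;1 0.0015 0 0 0 0 0;1 0.0015 0 0 0 0 0")

```text
time_s: 10.92
eef_pos: [0.5116, 0.1368, 0.1983]
eef_rot: [-0.0, 0.994, 0.11, 0.0]
wrist_force: [-0.2, -0.4, -2.7]
opening: 0.153
grasp_force: 60.1
```

Call:
servo_tool(series="1 0.0005 0 0 0 0 0;1 0.001 0 0 0 0 0;1 0.001 0 0 0 0 0")

```text
time_s: 11.17
eef_pos: [0.5126, 0.137, 0.1983]
eef_rot: [-0.0, 0.994, 0.11, 0.0]
wrist_force: [0.4, 0.0, -3.3]
opening: 0.149
grasp_force: 60.1
```

Call:
servo_tool(series="1 0.0005 0 0 0 0 0;1 0.001 0 0 0 0 0;1 0.0015 0 0 0 0 0;1 0.0015 0 0 0 0 0")

```text
time_s: 11.5
eef_pos: [0.5141, 0.1373, 0.1983]
eef_rot: [0.0, 0.994, 0.11, 0.0]
wrist_force: [0.2, -0.2, -2.1]
opening: 0.151
grasp_force: 60.1
```

Call:
servo_tool(series="1 0.0005 0 0 0 0 0;1 0.001 0 0 0 0 0;1 0.001 0 0 0 0 0")

```text
time_s: 11.75
eef_pos: [0.515, 0.1376, 0.1983]
eef_rot: [-0.0, 0.994, 0.11, 0.0]
wrist_force: [0.3, -0.0, -2.3]
opening: 0.156
grasp_force: 60.1
```

Call:
servo_tool(series="1 0.0005 0 0 0 0 0;1 0.001 0 0 0 0 0;1 0.0015 0 0 0 0 0;1 0.0015 0 0 0 0 0")

```text
time_s: 12.08
eef_pos: [0.5165, 0.1379, 0.1983]
eef_rot: [0.0, 0.994, 0.11, 0.0]
wrist_force: [0.2, 0.5, -3.2]
opening: 0.15
grasp_force: 60.1
```

Call:
servo_tool(series="1 0.0005 0 0 0 0 0;1 0.001 0 0 0 0 0;1 0.001 0 0 0 0 0")

```text
time_s: 12.33
eef_pos: [0.5174, 0.1381, 0.1983]
eef_rot: [-0.0, 0.994, 0.11, 0.0]
wrist_force: [0.4, -0.1, -3.2]
opening: 0.149
grasp_force: 60.1
```

Call:
servo_tool(series="1 0.0005 0 0 0 0 0;1 0.001 0 0 0 0 0;1 0.0015 0 0 0 0 0;1 0.0015 0 0 0 0 0")

```text
time_s: 12.67
eef_pos: [0.519, 0.1384, 0.1983]
eef_rot: [0.0, 0.994, 0.11, 0.0]
wrist_force: [-0.7, -0.5, -3.4]
opening: 0.15
grasp_force: 60.1
```

Call:
servo_tool(series="1 0.0005 0 0 0 0 0;1 0.001 0 0 0 0 0;1 0.001 0 0 0 0 0")

```text
time_s: 12.92
eef_pos: [0.5199, 0.1386, 0.1983]
eef_rot: [-0.0, 0.994, 0.11, 0.0]
wrist_force: [0.6, -0.5, -3.5]
opening: 0.149
grasp_force: 60.1
```

Call:
servo_tool(series="1 0.0005 0 0 0 0 0;1 0.001 0 0 0 0 0;1 0.0015 0 0 0 0 0;1 0.0015 0 0 0 0 0")

```text
time_s: 13.25
eef_pos: [0.5205, 0.1388, 0.1981]
eef_rot: [0.0, 0.994, 0.11, -0.001]
wrist_force: [-5.7, -1.8, 0.1]
opening: 0.148
grasp_force: 60.5
```

Call:
servo_tool(series="1 0.0005 0 0 0 0 0;1 0.001 0 0 0 0 0;1 0.001 0 0 0 0 0")

```text
time_s: 13.5
eef_pos: [0.5205, 0.1388, 0.1981]
eef_rot: [0.0, 0.994, 0.11, -0.002]
wrist_force: [-9.7, -3.6, 3.0]
opening: 0.15
grasp_force: 61.1
```

```bash
python3 - <<'E'
from h import *
o,P,I=wlook('w7');print(o['wrist_force'],o['torque']);L=(P-o['eef_pos'])@Rq(o['eef_rot'])
for u in(290,345):print(u,[(v,L[v,u].round(4)[[0,2]].tolist()) for v in range(0,220,10)])
Z=I.copy();cv2.imwrite('pics/w7c.png',cv2.resize(I[0:240,120:520],None,fx=2,fy=2)[:,:,::-1])
E
```

```text
13.5 [0.5205 0.1388 0.1981] [ 0.9757  0.2191 -0.0046]
[-9.74026582 -3.64697343  3.04945049] [-0.38407234  1.46183261  0.0433916 ]
290 [(0, [0.1255, 0.0272]), (10, [0.1212, 0.0274]), (20, [0.1176, 0.0295]), (30, [0.1147, 0.0346]), (40, [0.1146, 0.0506]), (50, [0.1126, 0.0623]), (60, [0.1048, 0.0496]), (70, [0.1004, 0.0509]), (80, [0.0959, 0.0518]), (90, [0.0913, 0.0524]), (100, [0.0868, 0.053]), (110, [0.0821, 0.0521]), (120, [0.0775, 0.0525]), (130, [0.073, 0.0525]), (140, [0.0684, 0.0517]), (150, [0.0639, 0.0509]), (160, [0.0593, 0.0523]), (170, [0.0549, 0.0504]), (180, [0.0504, 0.0495]), (190, [0.0447, 0.0576]), (200, [0.0405, 0.0538]), (210, [0.0357, 0.054])]
345 [(0, [0.1249, 0.0256]), (10, [0.1211, 0.0272]), (20, [0.1172, 0.0287]), (30, [0.1155, 0.0373]), (40, [0.1146, 0.0508]), (50, [0.1122, 0.0608]), (60, [0.1047, 0.049]), (70, [0.1003, 0.0505]), (80, [0.0959, 0.0519]), (90, [0.0912, 0.0519]), (100, [0.0867, 0.0524]), (110, [0.082, 0.0519]), (120, [0.0775, 0.0529]), (130, [0.0729, 0.0514]), (140, [0.0684, 0.0522]), (150, [0.0638, 0.0528]), (160, [0.0593, 0.0519]), (170, [0.0548, 0.0508]), (180, [0.0505, 0.0484]), (190, [0.0447, 0.0569]), (200, [0.0402, 0.0552]), (210, [0.0357, 0.0536])]
```

View pics/w7c.png

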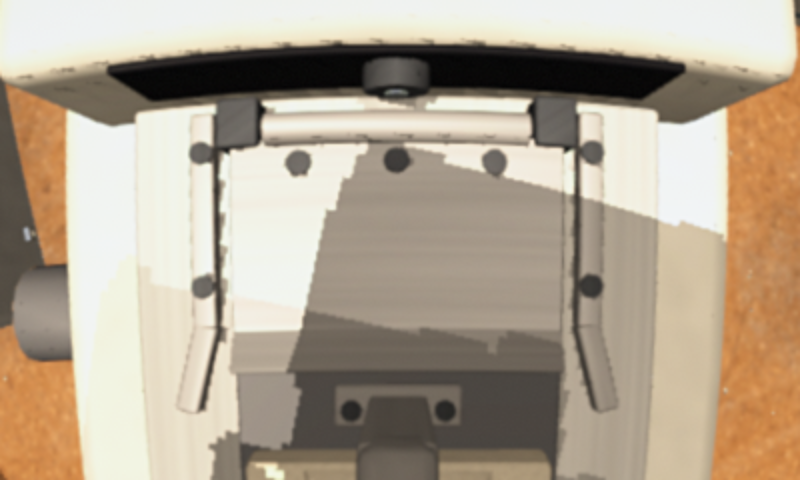

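The stop is felt at about 10 N. The leaf lies level at 0.052, and the plate is centred under it at rows 370+ of the crop. Now I'll press down, keeping the forward push.

Call:
servo_tool(series="1 0 0 0.001 0 0 0;1 0 0 0.002 0 0 0;1 0 0 0.003 0 0 0;1 0 0 0.004 0 0 0;1 0 0 0.004 0 0 0;1 0 0 0.004 0 0 0")

```text
time_s: 14.05
eef_pos: [0.5204, 0.1387, 0.195]
eef_rot: [0.0, 0.994, 0.11, -0.002]
wrist_force: [-14.2, -4.1, 11.0]
opening: 0.152
grasp_force: 62.0
```

Call:
servo_tool(series="1 -0.0003 0 0.001 0 0 0;1 -0.0005 0 0.002 0 0 0;1 -0.0005 0 0.003 0 0 0;1 -0.0005 0 0.004 0 0 0;1 -0.0005 0 0.004 0 0 0;1 -0.0005 0 0.004 0 0 0")

```text
time_s: 14.55
eef_pos: [0.5204, 0.1387, 0.1915]
eef_rot: [0.0, 0.994, 0.11, -0.002]
wrist_force: [-13.3, -4.0, 12.5]
opening: 0.15
grasp_force: 62.2
```

Call:
servo_tool(series="1 0 0 0.001 0 0 0;1 0 0 0.002 0 0 0;1 0 0 0.003 0 0 0;1 0 0 0.004 0 0 0;1 0 0 0.005 0 0 0;1 0 0 0.006 0 0 0;1 0 0 0.006 0 0 0;1 0 0 0.006 0 0 0")

```text
time_s: 15.22
eef_pos: [0.5204, 0.1387, 0.1858]
eef_rot: [0.0, 0.994, 0.11, -0.002]
wrist_force: [-14.7, -4.3, 14.4]
opening: 0.149
grasp_force: 62.6
```

```bash
cat > chk.py <<'E'
from h import *
import sys
o,P,I=wlook(sys.argv[1]);print(o['wrist_force'],o['torque']);L=(P-o['eef_pos'])@Rq(o['eef_rot'])
def pl(n,m):
    p=P[m];c=np.linalg.lstsq(np.c_[p[:,:2]@np.array([[.9759,-.2181],[.2181,.9759]])-[.56,.022],np.ones(len(p))],p[:,2],rcond=None)[0];print(n,len(p),'slope deg x,y',np.degrees(c[:2]).round(2),'z',np.median(p[:,2]).round(4))
v,u=np.mgrid[:480,:640]
pl('leaf',(v>85)&(v<160)&(u>245)&(u<390)&(L[...,2]>.045))
pl('table sides',(v>60)&(v<200)&(((u>192)&(u<207))|((u>430)&(u<444))))
pl('plate',(v>190)&(v<218)&(((u>245)&(u<280))|((u>360)&(u<395))))
pl('model top',(v>240)&(v<290)&(((u>255)&(u<280))|((u>360)&(u<385)))&(L[...,2]<.05))
E
python3 chk.py w8
```

```text
15.2167 [0.5204 0.1387 0.1858] [ 0.9757  0.2192 -0.0035]
[-14.65894235  -4.26050419  14.40670261] [-5.10413832e-01  2.21849205e+00 -9.82426244e-04]
leaf 10608 slope deg x,y [ 0.07 -0.07] z 0.1335
 ** On entry to DLASCL parameter number  4 had an illegal value
 ** On entry to DLASCL parameter number  4 had an illegal valueTraceback (most recent call last):
  File "chk.py", line 8, in <module>
    pl('table sides',(v>60)&(v<200)&(((u>192)&(u<207))|((u>430)&(u<444))))
    ~~^^^^^^^^^^^^^^^^^^^^^^^^^^^^^^^^^^^^^^^^^^^^^^^^^^^^^^^^^^^^^^^^^^^^
  File "chk.py", line 5, in pl
    p=P[m];c=np.linalg.lstsq(np.c_[p[:,:2]@np.array([[.9759,-.2181],[.2181,.9759]])-[.56,.022],np.ones(len(p))],p[:,2],rcond=None)[0];print(n,len(p),'slope deg x,y',np.degrees(c[:2]).round(2),'z',np.median(p[:,2]).round(4))
             ~~~~~~~~~~~~~~~^^^^^^^^^^^^^^^^^^^^^^^^^^^^^^^^^^^^^^^^^^^^^^^^^^^^^^^^^^^^^^^^^^^^^^^^^^^^^^^^^^^^^^^^^^^^^^^^^^^^^^
    x, resids, rank, s = _umath_linalg.lstsq(a, b, rcond,
                         ~~~~~~~~~~~~~~~~~~~^^^^^^^^^^^^^
                                             signature=signature)
                                             ^^^^^^^^^^^^^^^^^^^^
    raise LinAlgError("SVD did not converge in Linear Least Squares")
numpy.linalg.LinAlgError: SVD did not converge in Linear Least Squares
```

Call:
servo_tool(series="1 0 0 0.0005 0 0 0;1 -0.0003 0 0.001 0 0 0;1 -0.0003 0 0.0015 0 0 0;1 -0.0003 0 0.0015 0 0 0;1 -0.0003 0 0.0015 0 0 0")

```text
time_s: 15.68
eef_pos: [0.5204, 0.1387, 0.1856]
eef_rot: [0.001, 0.994, 0.11, -0.001]
wrist_force: [-17.3, -4.3, 22.0]
opening: 0.147
grasp_force: 63.6
```

```bash
sed -i 's/p=P\[m\];c/p=P[m];p=p[np.isfinite(p[:,2])];c/' chk.py; python3 chk.py w9
```

```text
15.6833 [0.5204 0.1387 0.1856] [ 0.9756  0.2193 -0.0025]
[-17.31467683  -4.33640171  21.97317484] [-0.4980035   2.68342847 -0.05082349]
leaf 10609 slope deg x,y [ 0.04 -0.05] z 0.1333
table sides 3736 slope deg x,y [ 0.02 -0.08] z 0.1233
plate 1826 slope deg x,y [ 0.41 -0.04] z 0.1283
model top 2343 slope deg x,y [-13.79  -0.05] z 0.145
```

Call:
servo_tool(series="1 0 0 0 0 0 0;1 0 0 0 0 0 0;1 0 0 0 0 0 0;1 0 0 0 0 0 0;1 0 0 0 0 0 0;1 0 0 0 0 0 0;1 0 0 0 0 0 0;1 0 0 0 0 0 0")

```text
time_s: 16.4
eef_pos: [0.5204, 0.1387, 0.1855]
eef_rot: [0.0, 0.994, 0.11, -0.001]
wrist_force: [-17.6, -3.4, 22.0]
opening: 0.15
grasp_force: 63.6
```

Everything is steady: the table is bottomed, the carrier is flat and against the stop, and the leaf is level. I'll hand it in.

```bash
python3 -c "
from bench import ctrl
print(ctrl.hand_in())"
```

```text
the job is handed in; nothing more can be done
None
```

The job is handed in, no verdict shown: the carrier is against the hidden stop (felt at about 10 N, about 18 N at the end), the leaf still lies level, and the hand holds the carrier flat on the table at the bottom of its travel with about 22 N, 16.4 s in.

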